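# Feel along the rim of a grinder's wheel guard

### The arm

A 6-joint arm with a two-finger parallel gripper is mounted at the origin on the work surface. World frame = base frame: x ahead of the robot, y to its left, z up, the work surface at z = 0. Lengths are in m, angles in degrees, forces in N, time in s.
With the tool pointing down it reaches from about 0.35 to 0.875 m from the base axis. Payload 4.2 kg.
Tool frame: the origin (TCP) lies between the finger pads, 19 mm behind the fingertips; this is the grasp point; z points along the fingers, y is the line along which they close (so a half turn about z gives the same grasp; the last joint's range is limited). The gripper opens to 87 mm and grips with 3 to 60 N. Pads are 19 mm wide; open, the fingers measure 117 mm over their backs; the gripper's body (75 mm by 190 mm) begins 51 mm behind the grasp point.
Start: joints at [-48.896, 22.042, 0.453, 0, -68.411, -14.817], TCP at [0.277, -0.56, 0.241] pointing down, gripper open.
Joint ranges: [-179.83, 179.83], [-69.29, 118.12], [-61.27, 80.66], [-181.25, 117.63], [-171.15, -9.14], [-177.46, 177.46]. Speed limits (degrees/s): [159.86, 159.86, 180, 180, 180, 180].

### API

Orientations are given as a 3x3 rotation matrix whose columns are the frame's x, y, z axes.
In Python, from station import sense, eyes, r gives the robot as it stands.
- The arm moves only by the tool jog_arm, never from a script. Its argument "increments" is a list of rows, each a list of 4 numbers: the shift along the tool's x, y, z normalised to -1 to 1, where 1 is 0.02 m, then the turn about the tool's z normalised to -1 to 1, where 1 is 0.08 rad. A call has 1 to 10 rows; each row shifts and turns the commanded pose from where the row before left it, along the tool's axes as they then stand; what a row does not reach is not made up. A row lasts 1/10 s, in which the tool goes at most 50 mm and 8.59 degrees, less where a joint would pass 70% of its speed; a pose out of reach is approached as far as the arm can. A call with a number of a shift or a turn outside -1 to 1 is refused whole. A call with a gripper value outside its range is refused whole. "grip" is the finger opening in mm, from 0 to 87, set as the call begins (left out, the last holds). The fingers move at their own pace and stop on an object; the grip force is fixed at half the most. Time passes only in rows, so rows that do not move let the fingers close. It gives the time, the measured TCP pose, the force, the opening and the grip force at its end, in the units of the state.
- sense(): the state, without advancing time (a new reading comes with each control period).
- eyes.capture(name): name is "scene" or "top" or "wrist"; returns the picture (480x640x3 uint8, blue, green, red); there is no depth.
- eyes.get_calibration(name): a dict with "camera_matrix" (3x3 intrinsics, pixels), "k1" (the pictures are not rectified: a ray, as slopes to the right and down, at radius r is drawn at 1 + k1 r^2 times it, then the intrinsics apply), "R" (3x3) and "t" (3): a world point X has camera coordinates R X + t; the wrist camera has in their place "T_tool_cam" (4x4, takes a point from camera to tool coordinates, whose origin is the TCP and whose axes are the flange's). Camera axes: x right, y down, z forward; pixel columns grow to the right and rows downward; lengths in m; the calibration is good to about 2 mm. A picture is of the moment at which its call begins: read the wrist's pose just before it. get_calibration takes no time and is no camera call.
- r.finish_job(): hands the job in; it is judged then, once.
Trained networks look in the newest picture that a camera, given by its name, has taken for a name from the list of things; names that differ only in an ending like _2 or _b are one class to them, and where a whole thing is asked for, a point or a joint stands for the part that bears it (a point fixed in the world has none). Each returns a list of dicts, best first, with "conf" (0 to 1); they miss things now and then, are a little off and sometimes report something else, mostly with a low value. They report only what shows in the picture. A call takes as long as a camera call.
- eyes.spot_in(camera, name): "centre" ([x, y, z] in m, in world coordinates, good to about 4 mm: the middle of the surface that is visible of it).
- eyes.outline_of(camera, name): "mask" (480x640 bool, what is visible of it).
The state is a dict: "time_s": time; "joints": joint angles; "joint_velocities": joint speeds; "effort": joint torques, N m; "tcp_pos": TCP position; "ee_rot": TCP orientation; "wrist_force": force on the tool from outside, world axes, zero at the start; "moment": the same for the moment, N m; "gripper_width": opening from 0.0 (shut) to 1.0 (fully open); "gripper_force": force on a finger pad.
Only numpy, scipy, OpenCV 4.12 (cv2) and the standard library are available. Lean on these libraries where they do the work, as an engineer would, in place of code of your own. Each camera call takes 0.05 s, during which the arm holds its last target. There are 200 camera calls.

### The job

Check the filed rim of the bench grinder's wheel guard for burrs: with the fingers closed and pointing straight down, run the fingertips along the top of its curved rim, from the end with the square ear all the way round to the plain end, touching it all along but so lightly that the sprung plate under it sinks no more than about a centimetre. Then raise the fingers a good hand's breadth clear of the rim. Only touch the guard: grip and lift nothing, and leave everything else where it is.

Things in the scene. Friction and masses are not known exactly. Their poses are not given: they have to be found in the camera images.
- base: dark steel base plate 190 x 190 x 14 mm, fixed to the bench; origin at the centre of its underside, z up. Four coil springs on it carry a square aluminium plate, 180 x 180 x 10 mm, whose top is 55 mm above the bench at rest; a black clamp knob, 38 mm across, stands 22 mm high at its centre
- float (a joint): how far the aluminium plate, with the guard on it, is pushed down against its springs, in m: 0 at rest, positive down, negative when pulled up, stop at 0.020. About 0.6 N per mm; it only moves straight down and up, level, and springs back
- guard (a point): dark steel grinder wheel guard, rim top filed bright, fixed flat on the aluminium plate: half-round floor 4 mm thick, with an upright rim 40 mm high, 6 mm thick, on an arc of 80 mm radius (mid-thickness) from -85 to +85 degrees about its own +x (towards +y). This point is the arc's centre on the guard's underside, z up; rim top level, 95 mm above the bench at rest
- rim0 (a point): point on the rim's top face, mid-thickness, at -80 degrees of the arc, 7 mm before the end of the rim that has the ear: the trace begins here. The ear is a flat square tab, about 24 x 26 x 6 mm with a small hole, sticking outwards from the rim at this point, its top 10 mm below the rim's top
- rim1 (a point): point on the rim's top face, mid-thickness, at -60 degrees of the arc, 1 of 8 steps (28 mm each) along from the ear end
- rim2 (a point): point on the rim's top face, mid-thickness, at -40 degrees of the arc, 2 of 8 steps (28 mm each) along from the ear end
- rim3 (a point): point on the rim's top face, mid-thickness, at -20 degrees of the arc, 3 of 8 steps (28 mm each) along from the ear end
- rim4 (a point): point on the rim's top face, mid-thickness, at 0 degrees of the arc, 4 of 8 steps (28 mm each) along from the ear end
- rim5 (a point): point on the rim's top face, mid-thickness, at 20 degrees of the arc, 5 of 8 steps (28 mm each) along from the ear end
- rim6 (a point): point on the rim's top face, mid-thickness, at 40 degrees of the arc, 6 of 8 steps (28 mm each) along from the ear end
- rim7 (a point): point on the rim's top face, mid-thickness, at 60 degrees of the arc, 7 of 8 steps (28 mm each) along from the ear end
- rim8 (a point): point on the rim's top face, mid-thickness, at 80 degrees of the arc, 7 mm before the plain end of the rim: the trace finishes here
- flange: on the sprung plate, in the open half beside the guard: a loose flat steel wheel flange (ring), 42 mm across, 12 mm thick, bystander; origin at the centre of its underside
- wrench: loose steel wrench, 170 mm long, lying on the bench near the sprung plate, bystander; origin on its underside, long axis x
- stick: loose grey dressing stick 22 x 120 x 22 mm, lying on the bench near the sprung plate, bystander; origin at the centre of its underside, long axis y
- jar: loose closed glass jar with steel cap, 52 mm across, 55 mm high, standing near the sprung plate, bystander; origin at the centre of its underside
- spray: loose steel can 66 mm across, 190 mm high, standing to the right of the work, bystander; origin at the centre of its underside
- brush: loose blue brush lying to the left of the work, bystander; origin on its underside
- tin: loose open steel cup 72 mm across, 80 mm high, standing to the right of the work, bystander; origin at the centre of its underside

How it is judged (in metres and radians):
On the way, in this order (a step that is already met when the one before it is completed fails the run):
1. fingers pointing down, fingertips touching the rim at the ear end (within 11 mm sideways) (horizontal distance between the grasp point and rim0 below 0.011 m and contact force between the fingers and base above 0.2 N and value of joint float above 0.0003 m and z of the grasp point in the frame of rim0 above 0.003 m and angle between the grasp point's own z axis and vertical above 2.79 rad), for 0.1 s.
2. fingers pointing down, fingertips touching the rim at mark 1 of 8 from the ear end (within 11 mm sideways) (horizontal distance between the grasp point and rim1 below 0.011 m and contact force between the fingers and base above 0.2 N and value of joint float above 0.0003 m and z of the grasp point in the frame of rim1 above 0.003 m and angle between the grasp point's own z axis and vertical above 2.79 rad), for 0.1 s.
3. fingers pointing down, fingertips touching the rim at mark 2 of 8 from the ear end (within 11 mm sideways) (horizontal distance between the grasp point and rim2 below 0.011 m and contact force between the fingers and base above 0.2 N and value of joint float above 0.0003 m and z of the grasp point in the frame of rim2 above 0.003 m and angle between the grasp point's own z axis and vertical above 2.79 rad), for 0.1 s.
4. fingers pointing down, fingertips touching the rim at mark 3 of 8 from the ear end (within 11 mm sideways) (horizontal distance between the grasp point and rim3 below 0.011 m and contact force between the fingers and base above 0.2 N and value of joint float above 0.0003 m and z of the grasp point in the frame of rim3 above 0.003 m and angle between the grasp point's own z axis and vertical above 2.79 rad), for 0.1 s.
5. fingers pointing down, fingertips touching the rim at mark 4 of 8 from the ear end (within 11 mm sideways) (horizontal distance between the grasp point and rim4 below 0.011 m and contact force between the fingers and base above 0.2 N and value of joint float above 0.0003 m and z of the grasp point in the frame of rim4 above 0.003 m and angle between the grasp point's own z axis and vertical above 2.79 rad), for 0.1 s.
6. fingers pointing down, fingertips touching the rim at mark 5 of 8 from the ear end (within 11 mm sideways) (horizontal distance between the grasp point and rim5 below 0.011 m and contact force between the fingers and base above 0.2 N and value of joint float above 0.0003 m and z of the grasp point in the frame of rim5 above 0.003 m and angle between the grasp point's own z axis and vertical above 2.79 rad), for 0.1 s.
7. fingers pointing down, fingertips touching the rim at mark 6 of 8 from the ear end (within 11 mm sideways) (horizontal distance between the grasp point and rim6 below 0.011 m and contact force between the fingers and base above 0.2 N and value of joint float above 0.0003 m and z of the grasp point in the frame of rim6 above 0.003 m and angle between the grasp point's own z axis and vertical above 2.79 rad), for 0.1 s.
8. fingers pointing down, fingertips touching the rim at mark 7 of 8 from the ear end (within 11 mm sideways) (horizontal distance between the grasp point and rim7 below 0.011 m and contact force between the fingers and base above 0.2 N and value of joint float above 0.0003 m and z of the grasp point in the frame of rim7 above 0.003 m and angle between the grasp point's own z axis and vertical above 2.79 rad), for 0.1 s.
9. fingers pointing down, fingertips touching the rim at the plain end (within 11 mm sideways) (horizontal distance between the grasp point and rim8 below 0.011 m and contact force between the fingers and base above 0.2 N and value of joint float above 0.0003 m and z of the grasp point in the frame of rim8 above 0.003 m and angle between the grasp point's own z axis and vertical above 2.79 rad), for 0.1 s.
At the end, for the whole second after the job is handed in: The rim has been touched at all nine marks in order from the ear end to the plain end; the sprung plate is back within 2 mm of its rest height, the TCP is more than 150 mm above the bench, and every loose thing is at rest, upright and within 15 mm of where it was (value of joint float between -0.002 and 0.002 m and height (world z) of the grasp point above 0.15 m and distance of each of flange, wrench, stick, jar, spray, brush, tin from where it was at the start of the episode below 0.015 m and linear speed of each of flange, wrench, stick, jar, spray, brush, tin below 0.02 m/s and angle between each of jar, spray, tin, flange's own z axis and vertical below 0.2 rad).
It fails at once if the sprung plate is pressed down more than 15 mm (value of joint float above 0.015 m).
It fails at once if the guard or its plate is pulled up more than 3 mm (value of joint float below -0.003 m).
It fails at once if a loose thing is shifted or lifted more than 15 mm (distance of any of flange, wrench, stick, jar, spray, brush, tin from where it was at the start of the episode above 0.015 m).
It also fails if it takes over 48 s, if anything falls off the work surface, if the arm or the gripper's body presses on something with over 40 N, if the wrist force passes 120 N, or if a joint passes its speed limit or range.

## Working session

There is one attempt and no reset: what is moved stays moved. The work goes in short steps, Python scripts to look and compute and a tool call to move; the robot and the scene stay as the last step left them, time stands still between calls to the robot, and variables do not carry over. Pictures are saved under pics/ and viewed, at most 10 in all, crops included, and the job is handed in when it is done.

Besides the shell and the picture viewer there is one more tool, called after "Emit:" as a command line: name --pt "numbers of a row" for each row, then --argument value for the rest. jog_arm: Moves the arm, as the interface text tells. Its arguments: {"type":"object","properties":{"increments":{"type":"array"},"grip":{"type":"number"}},"required":["increments"]}

```bash
mkdir -p pics; python3 - <<'E'
from station import sense, eyes, r
import cv2,numpy as np
s=sense();print(s['time_s'],s['tcp_pos'],np.round(s['ee_rot'],3).tolist(),s['wrist_force'])
for c in('scene','top'):
    im=eyes.capture(c);cv2.imwrite(f'pics/{c}0.png',im)
    for n in('guard','base','flange','rim0'):
        try:
            for d in eyes.spot_in(c,n)[:2]:print(c,n,np.round(d['centre'],4),round(d['conf'],2))
        except Exception as e:print(c,n,e)
E
```

```text
0.0 [ 0.27656076 -0.55982168  0.24014556] [[-0.897, -0.443, -0.001], [-0.443, 0.897, 0.002], [0.0, 0.002, -1.0]] [-1.09810952  0.74981859 -0.54854796]
scene guard [0.5611 0.0791 0.0557] 0.96
scene flange [0.532  0.026  0.0659] 0.62
scene rim0 [0.5676 0.0813 0.054 ] 0.97
scene rim0 [0.4234 0.162  0.0091] 0.66
top guard [0.5547 0.0719 0.0499] 0.71
top base [0.5481 0.07   0.0548] 0.92
top flange [0.5282 0.0266 0.0658] 0.46
top rim0 [0.5541 0.0692 0.0584] 0.91
```

View pics/top0.png

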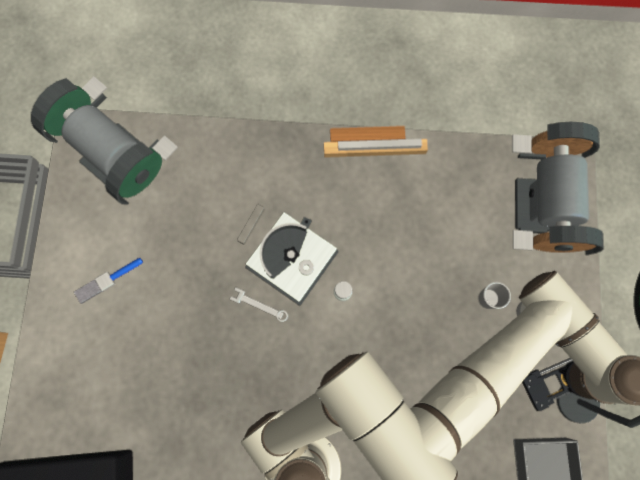

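View pics/scene0.png

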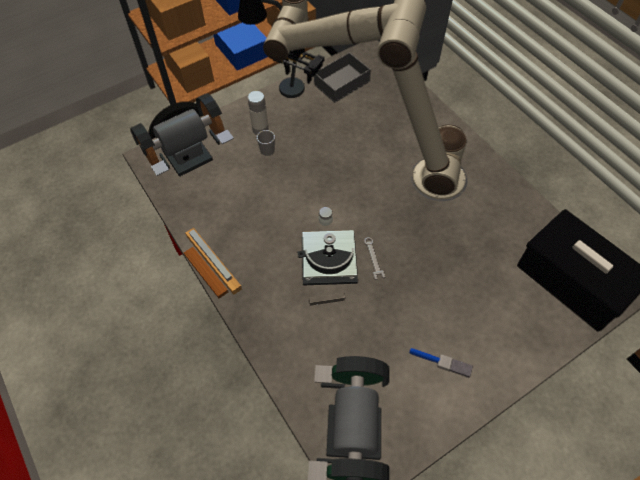

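Top view: plate is a diamond around (291,257), ear at (306,222), flange at (307,267), jar (343,290), wrench (260,305), stick (251,225). The scene view agrees: ear on the left (302,254), rim facing away from the robot. Next I'll move the wrist camera over it.

```bash
cat > h.py <<'E'
from station import sense, eyes, r
import cv2,numpy as np
def cam(name,s=None):
    c=eyes.get_calibration(name);K=np.array(c['camera_matrix'])
    if name=='wrist':
        T=np.eye(4);T[:3,:3]=s['ee_rot'];T[:3,3]=s['tcp_pos'];W=T@np.array(c['T_tool_cam'])
        M=np.linalg.inv(W);R,t=M[:3,:3],M[:3,3]
    else:R,t=np.array(c['R']),np.array(c['t']).ravel()
    return K,c['k1'],R,t
def dist(k1):return np.array([k1,0,0,0,0],float)
def proj(C,X):
    K,k,R,t=C;return cv2.projectPoints(np.array(X,float).reshape(-1,3),cv2.Rodrigues(R)[0],t,K,dist(k))[0][:,0]
def back(C,uv,z):
    K,k,R,t=C;n=cv2.undistortPoints(np.array(uv,float).reshape(-1,1,2),K,dist(k))[:,0]
    d=np.c_[n,np.ones(len(n))]@R;o=-R.T@t
    return o+d*((z-o[2])/d[:,2])[:,None]
E
python3 - <<'E'
from h import *
C=cam('top')
print(back(C,[[306,222],[291,255],[287,212],[337,249],[300,303],[246,265]],0.055).round(3).tolist())
print(np.round(eyes.get_calibration('wrist')['T_tool_cam'],3).tolist(),eyes.get_calibration('wrist')['camera_matrix'])
E
```

```text
[[0.655, 0.033, 0.055], [0.559, 0.068, 0.055], [0.68, 0.088, 0.055], [0.584, -0.057, 0.055], [0.429, 0.034, 0.055], [0.523, 0.188, 0.055]]
[[0.0, -0.958, -0.285, 0.078], [1.0, 0.0, -0.0, -0.0], [0.0, -0.285, 0.958, -0.144], [0.0, 0.0, 0.0, 1.0]] [[370.33514906   0.         309.79263155]
 [  0.         370.33514906 236.70580997]
 [  0.           0.           1.        ]]
```

Emit:
jog_arm --pt "0 1 -1 0" --pt "0 1 -1 0" --pt "0 1 -1 0" --pt "0 1 -1 0" --pt "0 1 -1 0" --pt "0 1 0 0" --pt "0 1 0 0" --pt "0 1 0 0" --pt "0 1 0 0" --pt "0 1 0 0" --grip 0

```text
time_s: 1.5
tcp_pos: [0.1877, -0.3802, 0.3414]
ee_rot: [[-0.897, -0.443, 0.0], [-0.443, 0.897, -0.0], [-0.0, -0.0, -1.0]]
wrist_force: [0.1, 1.0, 0.1]
gripper_width: 0.176
gripper_force: 0.0
```

Emit:
jog_arm --pt "-1 0.5 0 0" --pt "-1 0.5 0 0" --pt "-1 0.5 0 0" --pt "-1 0.5 0 0" --pt "-1 0.5 0 0" --pt "-1 0.5 0 0" --pt "-1 0.5 0 0" --pt "-1 0.5 0 0" --pt "-1 0.5 0 0" --pt "-1 0.5 0 0"

```text
time_s: 2.5
tcp_pos: [0.3236, -0.202, 0.3415]
ee_rot: [[-0.897, -0.443, 0.001], [-0.443, 0.897, -0.0], [-0.001, -0.0, -1.0]]
wrist_force: [0.2, -0.3, -0.0]
gripper_width: 0.009
gripper_force: 0.0
```

Emit:
jog_arm --pt "-1 0.5 0 0" --pt "-1 0.5 0 0" --pt "-1 0.5 0 0" --pt "-1 0.5 0 0" --pt "-1 0.5 0 0" --pt "-1 0.5 0 0" --pt "-1 0.5 0 0" --pt "-1 0.5 0 0" --pt "-1 0.5 0 0" --pt "-1 0.5 0 0"

```text
time_s: 3.5
tcp_pos: [0.4587, -0.0238, 0.3415]
ee_rot: [[-0.897, -0.443, 0.001], [-0.443, 0.897, 0.0], [-0.001, -0.0, -1.0]]
wrist_force: [0.6, -1.4, 0.3]
gripper_width: 0.003
gripper_force: 0.0
```

Emit:
jog_arm --pt "-1 0.5 -0.5 0" --pt "-1 0.5 0 0" --pt "-1 0.5 0 0" --pt "-0.5 0.25 0 0" --pt "0 0 0 0" --pt "0 0 0 0"

```text
time_s: 4.1
tcp_pos: [0.5053, 0.0377, 0.3508]
ee_rot: [[-0.897, -0.443, -0.001], [-0.443, 0.897, -0.0], [0.001, 0.0, -1.0]]
wrist_force: [0.0, 0.6, 0.2]
gripper_width: 0.006
gripper_force: 0.0
```

```bash
cat > look.py <<'E'
import sys,pickle
from h import *
n=sys.argv[1]
s=sense();im=eyes.capture('wrist');cv2.imwrite(f'pics/{n}.png',im)
C=cam('wrist',s);out={'C':C}
print(s['time_s'],s['tcp_pos'],s['wrist_force'])
for k in('guard','flange'):
    print(k,[(np.round(d['centre'],4),round(d['conf'],2)) for d in eyes.spot_in('wrist',k)[:2]])
pickle.dump(out,open(f'pics/{n}.pkl','wb'))
E
python3 look.py w1
```

```text
4.1 [0.50526284 0.03767959 0.35080218] [0.03914    0.5958957  0.17071708]
guard [(array([0.5414, 0.061 , 0.0568]), 0.61)]
flange [(array([0.52  , 0.0308, 0.0686]), 0.66)]
```

View pics/w1.png

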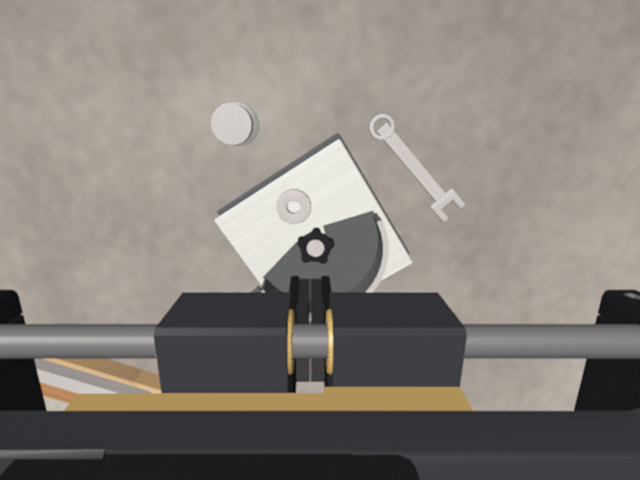

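Wrist view: knob at (316,247), flange (293,206), plain end of the rim near (378,215), ear near (262,288). The gripper hides the rim's far side, so I'll move further out along tool -x.

Emit:
jog_arm --pt "-1 0 0 0" --pt "-1 0 0 0" --pt "-1 0 0 0" --pt "-1 0 0 0" --pt "-1 0 0 0" --pt "-0.5 0 0 0" --pt "0 0 0 0" --pt "0 0 0 0"

```text
time_s: 5.05
tcp_pos: [0.6036, 0.0861, 0.3513]
ee_rot: [[-0.897, -0.443, -0.0], [-0.443, 0.897, -0.0], [0.0, 0.0, -1.0]]
wrist_force: [0.2, 0.3, 0.0]
gripper_width: 0.006
gripper_force: 0.0
```

```bash
python3 look.py w2; python3 -c "
import cv2;im=cv2.imread('pics/w2.png');cv2.imwrite('pics/w2c.png',cv2.resize(im[20:310,150:490],None,fx=2.06,fy=2.06,interpolation=cv2.INTER_CUBIC))"
```

```text
5.05 [0.60363308 0.08606633 0.35130911] [0.15917396 0.2613954  0.0451873 ]
guard [(array([ 0.4777, -0.0701,  0.0555]), 0.64), (array([0.5532, 0.0704, 0.059 ]), 0.56)]
flange [(array([0.5255, 0.0303, 0.0691]), 0.9), (array([0.5538, 0.0664, 0.0541]), 0.2)]
```

View pics/w2c.png

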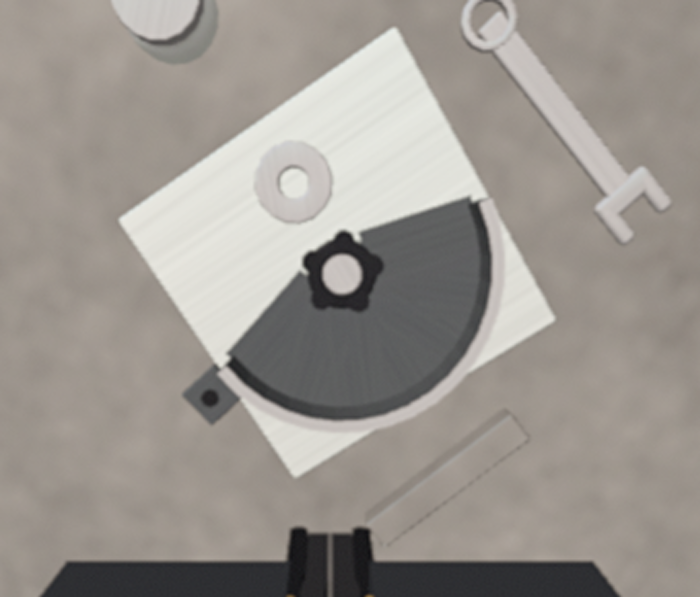

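Crop of the new view (crop scale 2.06, offset 150,20): the whole rim shows, ear end at about (226,367), apex (345,425), plain end (485,201). I'll fit its inner top edge and both ends.

```bash
cat > fit.py <<'E'
import pickle
from h import *
from scipy.optimize import least_squares
from scipy.ndimage import map_coordinates as mc
def load(n):
    return pickle.load(open(f'pics/{n}.pkl','rb'))['C'],cv2.imread(f'pics/{n}.png',0).astype(float)
C,g=load('w2')
o=np.array([150,20]);px=lambda p:np.array(p,float)/2.06+o
ends=back(C,px([[226,367],[485,201],[345,425]]),.095)
m=np.mean(ends[:2],0)[:2];d=ends[0,:2]-ends[1,:2];L=np.linalg.norm(d);ax=np.array([-d[1],d[0]])/L
if ax@(ends[2,:2]-m)<0:ax=-ax
print('ends',ends.round(4).tolist(),'chord',L,'expect',2*.08*np.sin(np.radians(85)))
c=m-ax*.08*np.cos(np.radians(85));th=np.arctan2(ax[1],ax[0]);print('init',c,np.degrees(th))
samp=lambda C,g,X:mc(g,proj(C,X)[:,::-1].T,order=1)
def inner(C,g,c,th,z,degs):
    P=[]
    for a in np.radians(degs)+th:
        rr=np.arange(.066,.0815,.00025);X=np.c_[c[0]+rr*np.cos(a),c[1]+rr*np.sin(a),np.full(len(rr),z)]
        v=samp(C,g,X);G=v[4:]-v[:-4];i=G.argmax()
        if G[i]>25:P.append([X[i+2,0],X[i+2,1],np.degrees(a-th)])
    return np.array(P)
for it in range(4):
    P=inner(C,g,c,th,.095,np.arange(-80,81,4))
    f=least_squares(lambda p:np.hypot(P[:,0]-p[0],P[:,1]-p[1])-p[2],[*c,.077],loss='soft_l1',f_scale=.0005)
    c=f.x[:2]
print('circle',f.x,len(P),'rms',np.sqrt(np.mean(f.fun**2)))
for s in(-1,1):
    e=ends[0 if s<0 else 1,:2]-c;print('end az',np.degrees(np.arctan2(e[1],e[0])),np.hypot(*e))
e0,e1=[np.arctan2(*(ends[i,:2]-c)[::-1]) for i in(0,1)];th=(e0+e1)/2
print('yaw',np.degrees(th))
a=np.radians(np.arange(-80,81,20))+th
rim=np.c_[c[0]+.08*np.cos(a),c[1]+.08*np.sin(a),np.full(9,.095)];np.save('rim.npy',rim);print(rim.round(4).tolist())
im=cv2.resize(cv2.imread('pics/w2.png')[20:310,150:490],None,fx=2.06,fy=2.06)
for r_ in(.077,.083):
    A=np.radians(np.arange(-85,86,2))+th;uv=(proj(C,np.c_[c[0]+r_*np.cos(A),c[1]+r_*np.sin(A),np.full(len(A),.095)])-o)*2.06
    cv2.polylines(im,[uv.round().astype(int)],False,(0,0,255),1)
for u in (proj(C,rim)-o)*2.06:cv2.circle(im,tuple(u.round().astype(int).tolist()),2,(0,255,0),-1)
cv2.imwrite('pics/ov.png',im)
# overlay in top view as an independent check
T=cam('top');t=cv2.resize(cv2.imread('pics/top0.png')[190:320,220:370],None,fx=5,fy=5)
for u in (proj(T,rim)-[220,190])*5:cv2.circle(t,tuple(u.round().astype(int).tolist()),3,(0,255,0),-1)
cv2.imwrite('pics/ovt.png',cv2.resize(t,(690,598)))
E
python3 fit.py
```

```text
ends [[0.6258, 0.0354, 0.095], [0.4919, 0.1172, 0.095], [0.6263, 0.1063, 0.095]] chord 0.15690714698492306 expect 0.1593911516946793
init [0.55524493 0.0703276 ] 58.59336438810092
circle [0.55607733 0.06921578 0.07638121] 41 rms 0.00025411813345886604
end az -25.864267725017772 0.07752617764270474
end az 143.2292257804433 0.08009415877251341
yaw 58.682479027712766
[[0.6306, 0.0401, 0.095], [0.6361, 0.0674, 0.095], [0.6319, 0.0948, 0.095], [0.6185, 0.1192, 0.095], [0.5977, 0.1376, 0.095], [0.5718, 0.1477, 0.095], [0.544, 0.1483, 0.095], [0.5177, 0.1394, 0.095], [0.496, 0.122, 0.095]]
```

View pics/ov.png

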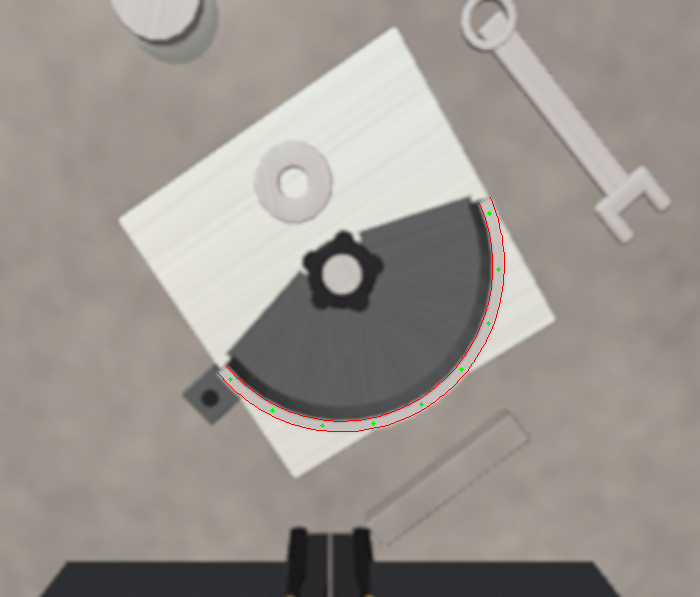

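View pics/ovt.png

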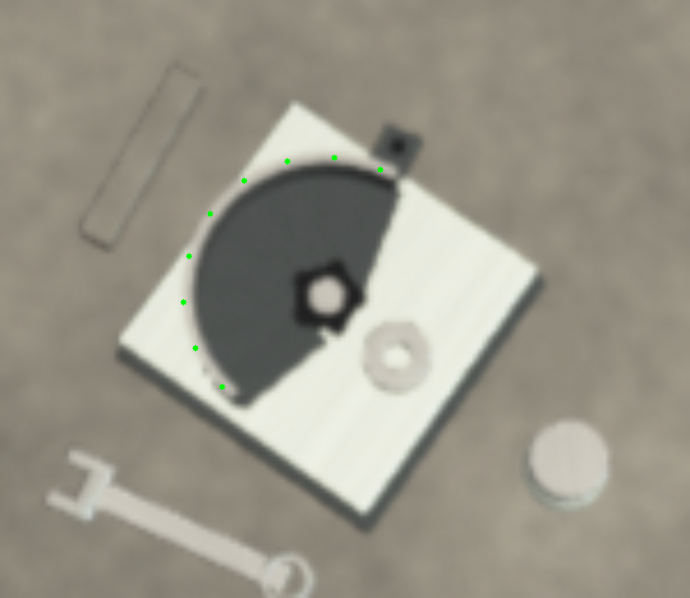

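The fit overlays the rim exactly in the wrist view: radius 76.4 against 77 mm, chord 157 against 159 mm. In the top view the marks land on the rim band within about 2 mm. Now I'll go above rim0 (0.6306, 0.0401) and stop about 10 mm clear.

Emit:
jog_arm --pt "-0.1 -1 0.5 0" --pt "-0.09 -1 1 0" --pt "0 -0.66 1 0" --pt "0 0 1 0" --pt "0 0 1 0" --pt "0 0 1 0" --pt "0 0 1 0" --pt "0 0 1 0" --pt "0 0 1 0" --pt "0 0 1 0"

```text
time_s: 6.2
tcp_pos: [0.6308, 0.0403, 0.1612]
ee_rot: [[-0.897, -0.443, 0.001], [-0.443, 0.897, 0.0], [-0.001, -0.0, -1.0]]
wrist_force: [0.3, -0.2, 0.0]
gripper_width: 0.007
gripper_force: 0.0
```

Emit:
jog_arm --pt "0 0 1 0" --pt "0 0 0.6 0" --pt "0 0 0.2 0" --pt "0 0 0 0" --pt "0 0 0 0"

```text
time_s: 6.7
tcp_pos: [0.6318, 0.0406, 0.1264]
ee_rot: [[-0.896, -0.443, 0.002], [-0.443, 0.896, 0.0], [-0.002, -0.001, -1.0]]
wrist_force: [-0.7, -0.8, -0.3]
gripper_width: 0.002
gripper_force: 0.0
```

```bash
cat > st.py <<'E'
import sys
from h import *
s=sense();rim=np.load('rim.npy');p=np.array(s['tcp_pos']);R=np.array(s['ee_rot'])
print(s['time_s'],p.round(4),'F',np.round(s['wrist_force'],2),'tip z',round(p[2]-.019,4))
i=np.argmin(np.hypot(*(rim-p)[:,:2].T));print('nearest',i,'dxy mm',((p-rim[i])[:2]*1e3).round(1))
c=rim[0,:2]-0; 
q=p.copy()
k=int(sys.argv[1]) if len(sys.argv)>1 else i
for j in range(k,min(k+4,9)):
    d=R.T@(np.r_[rim[j,:2],p[2]]-q);print('to',j,'tool units',(d/.02).round(2));q=np.r_[rim[j,:2],p[2]]
E
python3 st.py 0; python3 -c "
from h import *
cv2.imwrite('pics/w3.png',eyes.capture('scene')[200:330,260:410])
im=cv2.imread('pics/w3.png');cv2.imwrite('pics/w3.png',cv2.resize(im,None,fx=4.5,fy=4.5))"
```

```text
6.7 [0.6318 0.0406 0.1264] F [-0.73 -0.79 -0.27] tip z 0.1074
nearest 0 dxy mm [1.2 0.5]
to 0 tool units [ 0.06  0.01 -0.  ]
to 1 tool units [-0.85  1.1   0.  ]
to 2 tool units [-0.42  1.32 -0.  ]
to 3 tool units [ 0.06  1.39 -0.  ]
```

View pics/w3.png

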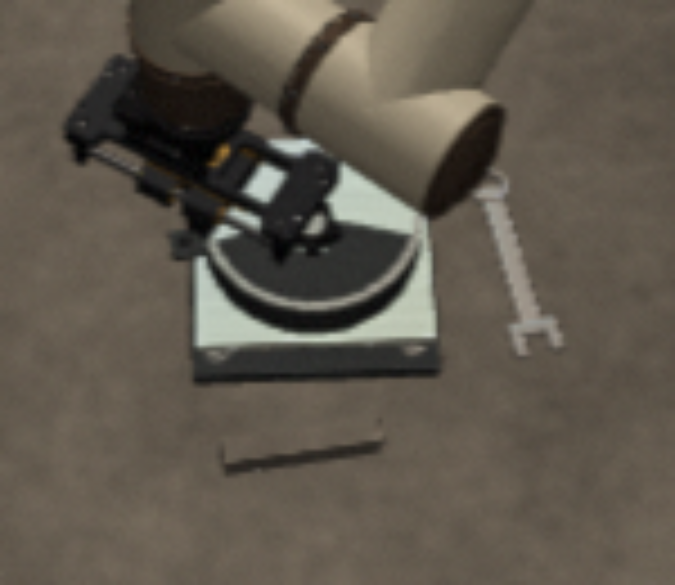

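The scene crop shows the fingers over the ear end of the rim (crop about (205,215)). I'll lower gently and watch the force.

Emit:
jog_arm --pt "0.05 0 0.2 0" --pt "0 0 0.2 0" --pt "0 0 0.1 0" --pt "0 0 0.1 0" --pt "0 0 0.1 0" --pt "0 0 0.05 0" --pt "0 0 0 0" --pt "0 0 0 0"

```text
time_s: 7.55
tcp_pos: [0.6302, 0.0401, 0.1105]
ee_rot: [[-0.897, -0.443, 0.0], [-0.443, 0.897, -0.0], [0.0, -0.0, -1.0]]
wrist_force: [-2.0, -1.0, 3.1]
gripper_width: 0.002
gripper_force: 1.1
```

```bash
python3 st.py 0
```

```text
7.55 [0.6302 0.0401 0.1105] F [-2.03 -0.98  3.07] tip z 0.0915
nearest 0 dxy mm [-0.4 -0.1]
to 0 tool units [-0.02 -0.   -0.  ]
to 1 tool units [-0.85  1.1  -0.  ]
to 2 tool units [-0.42  1.32 -0.  ]
to 3 tool units [ 0.06  1.39 -0.  ]
```

Contact: 3 N upward, about 4 mm of sink. Now I'll trace at this depth.

Emit:
jog_arm --pt "0 0 0 0" --pt "-0.24 0.26 0 0" --pt "-0.22 0.27 0 0" --pt "-0.2 0.28 0 0" --pt "-0.19 0.29 0 0" --pt "0 0 0 0" --pt "0 0 0 0"

```text
time_s: 8.25
tcp_pos: [0.6362, 0.0685, 0.1104]
ee_rot: [[-0.896, -0.444, 0.001], [-0.444, 0.896, 0.001], [-0.002, 0.0, -1.0]]
wrist_force: [0.0, 0.2, 2.7]
gripper_width: 0.008
gripper_force: 1.1
```

```bash
python3 st.py 2
```

```text
8.25 [0.6362 0.0685 0.1104] F [0.01 0.23 2.66] tip z 0.0914
nearest 1 dxy mm [0.2 1.1]
to 2 tool units [-0.39  1.28  0.  ]
to 3 tool units [0.06 1.39 0.  ]
to 4 tool units [ 0.53  1.28 -0.  ]
to 5 tool units [ 0.94  1.03 -0.  ]
```

Emit:
jog_arm --pt "-0.14 0.31 0 0" --pt "-0.11 0.32 0 0" --pt "-0.08 0.32 0 0" --pt "-0.06 0.33 0 0" --pt "0 0 0 0" --pt "-0.03 0.35 0 0" --pt "0 0.35 0 0" --pt "0.03 0.35 0 0" --pt "0.06 0.34 0 0" --pt "0 0 0 0"

```text
time_s: 9.25
tcp_pos: [0.6173, 0.1193, 0.1103]
ee_rot: [[-0.896, -0.444, -0.0], [-0.444, 0.896, 0.001], [-0.0, 0.001, -1.0]]
wrist_force: [-0.9, 2.0, 2.3]
gripper_width: 0.003
gripper_force: 1.2
```

```bash
python3 st.py 4
```

```text
9.25 [0.6173 0.1193 0.1103] F [-0.89  2.02  2.3 ] tip z 0.0913
nearest 3 dxy mm [-1.2  0.1]
to 4 tool units [0.48 1.25 0.  ]
to 5 tool units [0.94 1.03 0.  ]
to 6 tool units [1.23 0.64 0.  ]
to 7 tool units [ 1.38  0.18 -0.  ]
```

Emit:
jog_arm --pt "0.07 0.33 0 0" --pt "0.11 0.32 0 0" --pt "0.14 0.31 0 0" --pt "0.16 0.29 0 0" --pt "0 0 0 0" --pt "0.2 0.28 0 0" --pt "0.23 0.27 0 0" --pt "0.25 0.25 0 0" --pt "0.26 0.23 0 0" --pt "0 0 0 0"

```text
time_s: 10.25
tcp_pos: [0.5709, 0.1467, 0.1102]
ee_rot: [[-0.896, -0.443, -0.001], [-0.443, 0.896, 0.0], [0.001, 0.001, -1.0]]
wrist_force: [-1.4, 1.7, 2.8]
gripper_width: 0.003
gripper_force: 1.2
```

```bash
python3 st.py 6
```

```text
10.25 [0.5709 0.1467 0.1102] F [-1.39  1.71  2.78] tip z 0.0912
nearest 5 dxy mm [-0.9 -0.9]
to 6 tool units [1.17 0.67 0.  ]
to 7 tool units [1.38 0.18 0.  ]
to 8 tool units [ 1.36 -0.3   0.  ]
```

Emit:
jog_arm --pt "0.27 0.21 0 0" --pt "0.29 0.18 0 0" --pt "0.3 0.15 0 0" --pt "0.31 0.13 0 0" --pt "0 0 0 0" --pt "0.34 0.08 0 0" --pt "0.35 0.06 0 0" --pt "0.35 0.03 0 0" --pt "0.34 0.01 0 0" --pt "0 0 0 0"

```text
time_s: 11.25
tcp_pos: [0.5175, 0.1384, 0.1101]
ee_rot: [[-0.897, -0.442, -0.002], [-0.442, 0.897, -0.001], [0.002, 0.0, -1.0]]
wrist_force: [-1.5, 0.5, 2.2]
gripper_width: 0.003
gripper_force: 1.3
```

```bash
python3 st.py 8
```

```text
11.25 [0.5175 0.1384 0.1101] F [-1.45  0.52  2.16] tip z 0.0911
nearest 7 dxy mm [-0.2 -1. ]
to 8 tool units [ 1.33 -0.26  0.  ]
```

Emit:
jog_arm --pt "0.34 -0.03 0 0" --pt "0.34 -0.05 0 0" --pt "0.33 -0.08 0 0" --pt "0.32 -0.1 0 0" --pt "0 0 0 0" --pt "0 0 0 0" --pt "0 0 0 0"

```text
time_s: 11.95
tcp_pos: [0.4965, 0.1219, 0.1098]
ee_rot: [[-0.897, -0.442, -0.003], [-0.442, 0.897, -0.002], [0.003, -0.0, -1.0]]
wrist_force: [-0.9, -1.5, 2.7]
gripper_width: 0.0
gripper_force: 1.3
```

```bash
python3 st.py 8
```

```text
11.95 [0.4965 0.1219 0.1098] F [-0.89 -1.53  2.69] tip z 0.0908
nearest 8 dxy mm [ 0.5 -0.2]
to 8 tool units [0.02 0.02 0.  ]
```

Still pressing at about 2.7 N and within 1 mm of rim8. I'll raise the fingers.

Emit:
jog_arm --pt "0 0 -0.2 0" --pt "0 0 -0.5 0" --pt "0 0 -1 0" --pt "0 0 -1 0" --pt "0 0 -1 0" --pt "0 0 -1 0" --pt "0 0 -1 0" --pt "0 0 -1 0" --pt "0 0 -1 0" --pt "0 0 -0.5 0"

```text
time_s: 12.95
tcp_pos: [0.4983, 0.1231, 0.2768]
ee_rot: [[-0.896, -0.443, 0.004], [-0.443, 0.896, 0.002], [-0.004, -0.0, -1.0]]
wrist_force: [0.6, 0.2, 0.0]
gripper_width: 0.004
gripper_force: 0.0
```

Emit:
jog_arm --pt "0 0 0 0" --pt "0 0 0 0" --pt "0 0 0 0" --pt "0 0 0 0" --pt "0 0 0 0"

```text
time_s: 13.45
tcp_pos: [0.4974, 0.1226, 0.2735]
ee_rot: [[-0.897, -0.443, -0.001], [-0.443, 0.897, -0.001], [0.001, -0.0, -1.0]]
wrist_force: [-0.1, -0.1, 0.7]
gripper_width: 0.006
gripper_force: 0.0
```

```bash
python3 -c "
from h import *
print(sense()['tcp_pos']);print(r.finish_job())"
```

```text
[0.49735391 0.1225512  0.2735247 ]
the job is handed in; nothing more can be done
None
```

I traced the rim from the ear end to the plain end at about 2–3 N, with roughly 4 mm of plate sink. I then raised the fingers to 0.27 m and handed the job in at about 13.5 s; no verdict was returned, and I took no final picture to check that the loose items hadn't moved.

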